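Unlock the frame-jig carriage with its pop-out T-handle and set it to the scribed line

TASK

Set the carriage of the motorcycle-frame jig to its mark: press the round release button on the carriage so that the T-handle pops up, and turn the handle clockwise a quarter turn, as far as it goes, to unlock the carriage. Then push the carriage along its rails towards the gauge plate that bears the scribed line, until the end face that leads is level with the line; there is no stop, so halt on the line. Leave the handle up and turned, and do not disturb the loose bracket and the hand tools lying around.

Things in the scene. Friction and masses are not known exactly. Their poses are not given: they have to be found in the camera images.
- fixture: steel base plate of the frame jig, fixed on the bench, 270 x 440 x 12 mm, painted grey, two low dark rails along its y axis (tops 22 mm above the bench). Origin on the bench, midway along the rails, 28 mm on the robot's side of the handle axis. Jig axes: y along the rails (left), x away from the robot, z up; plate spans x -85 to +185 mm. All offsets below are in these axes
- carriage (a joint): position of the carriage along the rails in m: 0 at home, where it is found locked; + towards the jig's +y; rail ends at -0.145 and +0.145. Unlocked, it slides with about 6 N of friction and stays where it is left; no stop or detent but the rail ends
- carriage_top (a point): point on the carriage's flat top (75 mm above the bench) on the handle's turning axis (jig x +28 mm). The carriage is a bare aluminium block: jig x -65 to +105 mm, 110 mm long in y (+-55 mm about this point), upright end faces from 23 to 75 mm above the bench, where it can be pushed. A dark V saddle at x 80 to 105 mm stands 22 mm above the top
- edge_left (a point): lower corner of the carriage's end face on its jig +y side, at its far (+x) flank, beside the gauge plates, 23 mm above the bench
- edge_right (a point): the same corner of the end face on its jig -y side
- button_top (a point): centre of the top of the round black release button, 26 mm across, on the carriage 63 mm nearer the robot than the handle axis; its top stands 12 mm above the carriage top, in a flat 38 mm flange 3 mm high
- release (a joint): travel of the button in m, 0 out to 0.007 fully in; pressed straight down, releases after about 5 mm; about 4 N at full travel; springs back
- popper (a joint): how far the T-handle has popped up in m: 0 down in its slot, 0.022 fully out. A spring (4 to 8 N) lifts it when the button is pressed; it then stays up
- handle (a joint): turn of the T-handle in rad, clockwise seen from above: 0 as found, 1.6 at its stop, where the carriage is free (the lock pin is clear from about 1.0). It can turn only once popped up, takes about 0.08 N m and stays where it is left
- handle_mid (a point): middle of the top of the T-handle's cross bar, on the turning axis. Dark steel bar 84 mm long, 16 mm wide, 14 mm high; as found it lies along the jig's y axis, flush in a slot in the carriage top; popped up, its underside is 7 mm and its top 21 mm above the carriage top. Turns clockwise seen from above
- handle_tip (a point): centre of the end of the cross bar that is on the jig's +y side as found, 42 mm from the axis; a clockwise turn carries it away from the robot, to the jig's +x side
- line (a point): middle of the scribed line, on the gauge plate: bare aluminium, 56 x 60 x 4 mm (top 16 mm above the bench), fixed on the jig's base by the carriage's far flank. The line is dark, 3 mm wide, 56 mm long, at right angles to the rails, 105 to 165 mm from home centre, on the +y or the -y side; a like plate without a line lies on the other side. Axes as the jig's
- bracket: a loose steel angle bracket, 46 x 60 x 35 mm, standing on the jig's base plate between the two gauge plates; origin under its centre
- wrench: a loose wrench lying on the bench on the robot's side of the jig; origin under its middle
- hammer: a loose hammer on the bench, left of the jig; origin under its middle
- wire_brush: a loose brush on the bench, right of the jig; origin under its middle

How it is judged (in metres and radians):
On the way, in this order (a step that is already met when the one before it is completed fails the run):
1. the T-handle has popped up out of its slot (value of joint popper above 0.018 m), for 0.2 s.
2. the T-handle is turned a quarter turn (at least 1.3 rad) (value of joint handle above 1.3 rad and value of joint popper above 0.012 m), for 0.2 s.
At the end, for the whole second after the job is handed in: the carriage is at rest with its leading end face within 3 mm of the middle of the scribed line, the T-handle still up (at least 12 mm) and turned (at least 1.3 rad) (all of step 2 and (y of edge_left in the frame of line between -0.003 and 0.003 m or y of edge_right in the frame of line between -0.003 and 0.003 m) and velocity of joint carriage between -0.005 and 0.005 m/s); the robot touches nothing.
It fails at once if the bracket, the wrench, the hammer or the brush is moved by more than 30 mm (distance of any of bracket, wrench, hammer, wire_brush from where it was at the start of the episode above 0.03 m).
It also fails if it takes over 64 s, if anything falls off the work surface, if the arm or the gripper's body presses on something with over 40 N, if the wrist force passes 120 N, or if a joint passes its speed limit or range.

ROBOT

A 7-joint arm with a two-finger parallel gripper is mounted at the origin on the work surface. World frame = base frame: x ahead of the robot, y to its left, z up, the work surface at z = 0. Lengths are in m, angles in degrees, forces in N, time in s.
With the tool pointing down it reaches from about 0.425 to 0.975 m from the base axis. Payload 16.7 kg.
Tool frame: the origin (TCP) lies where the fingers leave the gripper's body, on its centre line; the fingertips stand 73 mm ahead of it and the grasp point (between the pads) lies 54 mm ahead of it (manip.grip_point_offset is the distance from the TCP to the grasp point, in m); z points along the fingers, y is the direction in which the jaws open and shut (so a half turn about z gives the same grasp; the last joint's range is limited). The gripper opens to 85 mm and grips with 20 to 120 N. Pads are 22 mm wide; open, the fingers measure 114 mm over their backs; the gripper's body (76 mm by 85 mm) begins 54 mm behind the grasp point. The pads swing forward as they close: fully open they stand 13 mm farther back than shut.
Start: joints at [-78.638, 24.414, 4.234, 92.017, -1.954, 63.644, -3.845], TCP at [0.23, 0.635, 0.304] pointing down, gripper open.
Joint ranges: [-163.25, 163.25], [-28.42, 122.38], [-70.27, 78.77], [12.13, 141.07], [-58.53, 238.53], [9.26, 117.41], [-156.51, 156.51]. Speed limits (degrees/s): [108.29, 108.29, 136.94, 136.94, 172.46, 172.46, 172.46].

INTERFACE

Orientations are given as a 3x3 rotation matrix whose columns are the frame's x, y, z axes.
In Python, from workcell import sensors, viewer, sign_off, nets, manip gives the robot as it stands. The module is installed in compiled form; this text tells all that it offers.
- The arm moves only by the shell command python3 -m creep 'ROWS'. ROWS is JSON, a list of rows, each an object with "xyz": the shift along the tool's x, y, z in mm, a list of three; "rot": the turn, a rotation vector about the tool's x, y, z in rad, a list of three; "claw": the opening, from 0 (shut) to 1 (fully open). In form: [{"xyz": [dx, dy, dz], "rot": [ax, ay, az], "claw": claw}, ...]. A call has 1 to 12 rows; each row shifts and turns the commanded pose from where the row before left it, along the tool's axes as they then stand; what a row does not reach is not made up. A row lasts 1/8 s, in which the tool goes at most 62.5 mm and 10.7 degrees, less where a joint would pass 70% of its speed; a pose out of reach is approached as far as the arm can. A call is refused whole if a number of a shift passes 62.5 or a number of a turn 0.188, either way. A call with a gripper value outside its range is refused whole. The fingers move at their own pace and stop on an object; the grip force is fixed at half the most. Time passes only in rows, so rows that do not move let the fingers close. It gives the time, the measured TCP pose, the force and the opening at its end, in the units of the state.
- sensors.observe(): the state, without advancing time (a new reading comes with each control period).
- viewer.snapshot(name): name is "scene" or "top"; returns a dict with "img" (480x640x3 uint8, red, green, blue), "range_z" (480x640 float32, m along the optical axis (not along the pixel's ray), 0 where there is no reading), "K" (3x3 intrinsics, pixels), "distortion" ([k1, k2, p1, p2, k3] as OpenCV has them; the pictures are not rectified), "xyz" and "attitude" of the camera in the world. Camera axes: x right, y down, z forward; pixel columns grow to the right and rows downward; lengths in m; the calibration is good to about 2 mm. A picture is of the moment at which its call begins.
- sign_off(): hands the job in, once; it reports no verdict.
Trained networks look in a picture, given as the dict that the camera call returned (one of the last four; its "shot" number tells which), for a name from the list of things; names that differ only in an ending like _2 or _b are one class to them, and where a whole thing is asked for, a point or a joint stands for the part that bears it (a point fixed in the world has none). Each returns a list of dicts, best first, with "confidence" (0 to 1); they miss things now and then, are a little off and sometimes report something else, mostly with a low value. They report only what shows in the picture. A call takes as long as a camera call.
- nets.spot_in(label, picture): "centre" ([x, y, z] in m, in the coordinates of the camera as it stood for that picture, good to about 4 mm: the middle of the surface that is visible of it).
- nets.regions_of(label, picture): "region" (480x640 bool, what is visible of it).
- nets.tip_of(label, picture): "centre" ([x, y, z] in m, in the coordinates of the camera as it stood for that picture, good to about 4 mm: a listed point, or the origin of a listed thing).
The state is a dict: "t": time; "joint_positions": joint angles; "dq": joint speeds; "tau": joint torques, N m; "tcp_pos": TCP position; "tool_rot": TCP orientation; "force": force on the tool from outside, world axes, zero at the start; "moment": the same for the moment, N m; "grip_width": finger opening in m.
Only numpy, scipy, OpenCV 4.12 (cv2) and the standard library are available. Lean on these libraries where they do the work, as an engineer would, in place of code of your own. Each camera call takes 0.05 s, during which the arm holds its last target. There are 200 camera calls.

## Working session

There is one attempt and no reset: what is moved stays moved. The work goes in short steps, Python scripts to look and compute and a shell command to move; the robot and the scene stay as the last step left them, time stands still between calls to the robot, and variables do not carry over. Pictures are saved under pics/ and viewed, about 8 in all and at most 12, crops included, and the job is handed in when it is done.

```bash
mkdir -p pics; cat > h.py <<'E'
from workcell import sensors, viewer, sign_off, nets, manip
import numpy as np, cv2
def toW(p,c): return np.array(c["attitude"])@np.array(p)+np.array(c["xyz"])
def tips(pic,names):
    for n in names:
        for d in nets.tip_of(n,pic)[:2]: print(n,round(d["confidence"],2),toW(d["centre"],pic).round(4))
def pix(p,c):
    A=np.array(c["attitude"]);r=cv2.projectPoints((A.T@(np.array(p)-np.array(c["xyz"]))).reshape(1,1,3),np.zeros(3),np.zeros(3),np.array(c["K"]),np.array(c["distortion"]))[0]
    return r.ravel()
def at(u,v,z,c):
    q=cv2.undistortPoints(np.array([[[u,v]]],float),np.array(c["K"]),np.array(c["distortion"])).ravel()
    d=np.array(c["attitude"])@np.array([q[0],q[1],1]);o=np.array(c["xyz"]);return o+d*(z-o[2])/d[2]
def save(c,n,crop=None,s=1):
    i=c["img"][:,:,::-1]
    if crop: a,b,e,f=crop;i=i[b:f,a:e]
    cv2.imwrite("pics/"+n,cv2.resize(i,None,fx=s,fy=s,interpolation=cv2.INTER_CUBIC))
E
python3 - <<'E'
from h import *
for n in("top","scene"):
    c=viewer.snapshot(n);save(c,n+"0.png");print(n,c["xyz"],np.array(c["attitude"]).round(3).tolist())
    tips(c,["fixture","carriage_top","edge_left","edge_right","button_top","handle_mid","handle_tip","line","bracket","wrench","hammer","wire_brush"])
s=sensors.observe();print(s["t"],s["tcp_pos"],np.array(s["tool_rot"]).round(3).tolist(),s["grip_width"])
E
```

```text
top [ 0.41982349 -0.00513033  1.53563488] [[0.028, -0.996, 0.083], [-1.0, -0.028, 0.008], [-0.006, -0.083, -0.997]]
fixture 0.78 [ 0.5631 -0.0293  0.0047]
carriage_top 0.71 [ 0.5906 -0.0235  0.076 ]
edge_left 0.85 [0.6529 0.0432 0.0248]
edge_right 0.62 [0.7034 0.0077 0.0154]
button_top 0.28 [ 4.47e-01 -7.30e-02  4.00e-04]
handle_mid 0.72 [ 0.5986 -0.0266  0.0787]
handle_tip 0.64 [0.5787 0.0177 0.0714]
handle_tip 0.17 [0.7006 0.0046 0.0136]
line 0.71 [ 0.7405 -0.1388  0.0162]
line 0.42 [0.7021 0.0069 0.0196]
bracket 0.87 [0.6983 0.006  0.0167]
wrench 0.68 [ 0.5922 -0.0234  0.0742]
wrench 0.63 [ 0.4475 -0.0753  0.0016]
hammer 0.75 [0.5035 0.5062 0.001 ]
wire_brush 0.72 [ 0.5179 -0.4949  0.0029]
wire_brush 0.72 [0.506  0.5069 0.0033]
scene [ 1.08668573 -0.35201358  0.99477876] [[0.549, 0.688, -0.476], [0.836, -0.459, 0.301], [-0.011, -0.563, -0.827]]
fixture 0.97 [ 0.5692 -0.0358 -0.0007]
carriage_top 0.45 [ 0.5658 -0.0357  0.0012]
carriage_top 0.19 [ 0.519  -0.5015  0.0007]
edge_left 0.68 [0.6564 0.0444 0.0262]
edge_right 0.8 [ 0.6823 -0.0612  0.0258]
button_top 0.41 [ 0.5371 -0.0443  0.0863]
handle_mid 0.77 [ 0.5927 -0.0251  0.0748]
handle_tip 0.45 [0.5872 0.0085 0.0695]
line 0.7 [ 0.7405 -0.1442  0.0168]
bracket 0.7 [0.6997 0.0052 0.0124]
wrench 0.71 [ 0.4473 -0.0766 -0.0029]
hammer 0.7 [ 0.5069  0.5003 -0.0022]
wire_brush 0.68 [ 5.198e-01 -5.014e-01 -2.000e-04]
wire_brush 0.46 [ 0.4446 -0.0764 -0.0009]
1.3 [0.23008113 0.63453381 0.30390167] [[-0.94, 0.341, -0.0], [0.341, 0.94, -0.0], [0.0, -0.0, -1.0]] 0.08590427987754656
```

View pics/top0.png

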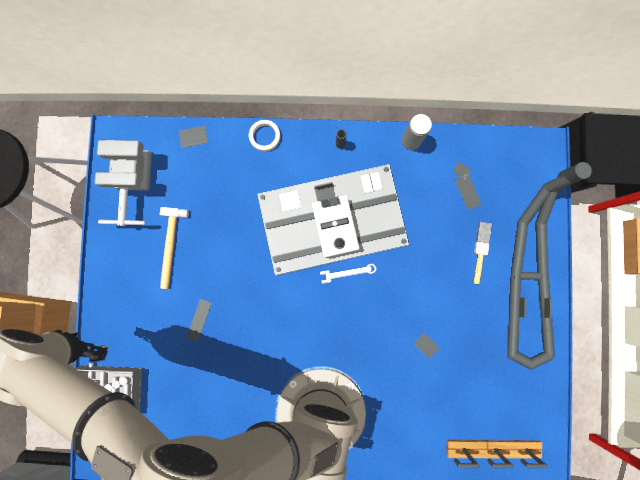

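View pics/scene0.png

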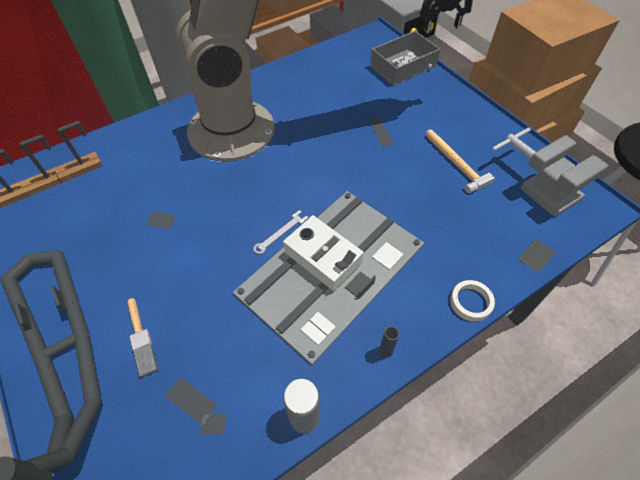

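The top view shows the jig turned about 12°, with the line plate at (372,182), so the line is on the jig's −y side. The handle is near (335,223) and the button at (339,243). Next I'll refine the jig pose and the line.

```bash
python3 - <<'E'
from h import *
c=viewer.snapshot("top");save(c,"top1.png",(250,155,415,280),4.8)
r=nets.regions_of("fixture",c)
for d in r[:1]:
    m=d["region"].astype(np.uint8);
    # include carriage etc: hull
    pts=cv2.findNonZero(m);print(m.sum())
    h=cv2.convexHull(pts).reshape(-1,2)
    W=np.array([at(u,v,.012,c)[:2] for u,v in h]).astype(np.float32)
    print(cv2.minAreaRect(W*1000))
    print(cv2.minAreaRect(h.astype(np.float32)))
for n in["button_top","handle_mid","line","carriage_top"]:
    for d in nets.regions_of(n,c)[:1]:
        m=d["region"];v,u=np.nonzero(m);print(n,d["confidence"],m.sum(),u.mean(),v.mean())
E
```

```text
10662
((615.7391357421875, -18.924468994140625), (274.720458984375, 448.0697021484375), 14.623868942260742)
((332.1095275878906, 218.97470092773438), (84.84698486328125, 139.0381317138672), 77.00537872314453)
button_top 0.64 51 338.52941176470586 242.4313725490196
handle_mid 0.71 131 333.67175572519085 223.06870229007635
line 0.69 292 370.3082191780822 181.4931506849315
carriage_top 0.88 1991 334.5971873430437 225.67905575087894
```

View pics/top1.png

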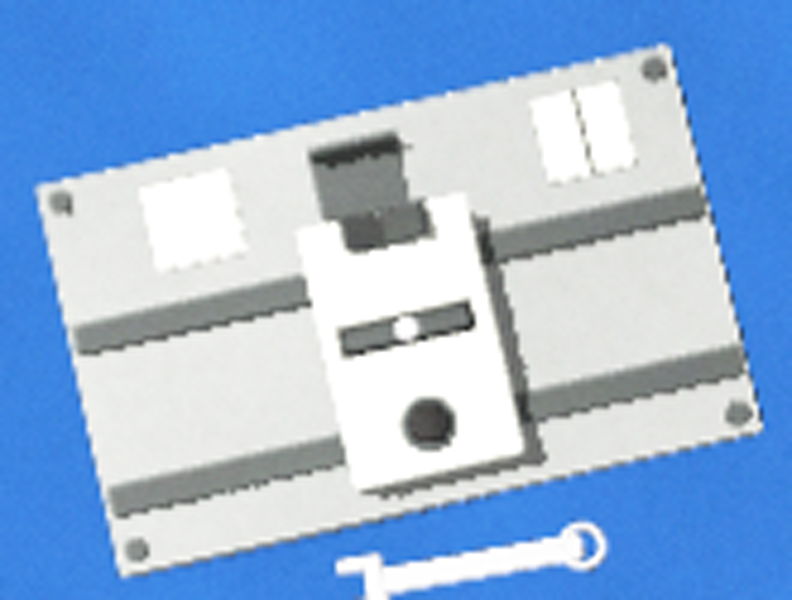

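The crop shows the line running from about (575,90) to (592,172), plate corners (38,187), (668,45), (760,430), (122,577), the handle hub at (405,328) and the button at (428,423). I'll fit the pose from these.

```bash
cat >> h.py <<'E'
E
python3 - <<'E'
from h import *
c=viewer.snapshot("top")
P=lambda x,y,z:at(250+x/4.8-.4,155+y/4.8-.4,z,c)[:2]
q=np.array([P(38,187,.012),P(668,45,.012),P(760,430,.012),P(122,577,.012)])
m=np.array([[.185,.22],[.185,-.22],[-.085,-.22],[-.085,.22]])
from cv2 import estimateAffinePartial2D
A=m-m.mean(0);B=q-q.mean(0)
th=np.arctan2((A[:,0]*B[:,1]-A[:,1]*B[:,0]).sum(),(A*B).sum());R=np.array([[np.cos(th),-np.sin(th)],[np.sin(th),np.cos(th)]])
o=q.mean(0)-R@m.mean(0)
print("yaw",np.degrees(th),"o",o,"res mm",((q-o-(R@m.T).T)*1000).round(1).tolist())
print("handle pred",o+R@[.028,0],"seen",P(405,328,.075)," button pred",o+R@[-.035,0],"seen",P(428,423,.087))
l=P(583,131,.016);print("line",l,"jig",R.T@(l-o))
for e in[(576,92),(592,170)]:print("line end jig",R.T@(P(*e,.016)-o))
E
```

```text
yaw 14.446736766074535 o [ 0.56674617 -0.03156501] res mm [[-0.3, -2.2], [-0.9, 0.9], [0.6, 2.6], [0.7, -1.3]]
handle pred [ 0.59386081 -0.02457957] seen [ 0.59422898 -0.02365993]  button pred [ 0.53285288 -0.0402968 ] seen [ 0.53261432 -0.03969321]
line [ 0.73807682 -0.14063884] jig [ 0.13870144 -0.14836846]
line end jig [ 0.16573547 -0.14995204]
line end jig [ 0.11146882 -0.14811047]
```

```bash
python3 -m creep '[{"xyz":[-20,-20,0],"rot":[0,0,0],"claw":0},{"xyz":[-40,-41,0],"rot":[0,0,0],"claw":0},{"xyz":[-43,-45,0],"rot":[0,0,0],"claw":0},{"xyz":[-43,-45,0],"rot":[0,0,0],"claw":0},{"xyz":[-43,-45,0],"rot":[0,0,0],"claw":0},{"xyz":[-43,-45,0],"rot":[0,0,0],"claw":0},{"xyz":[-43,-45,0],"rot":[0,0,0],"claw":0},{"xyz":[-43,-45,0],"rot":[0,0,0],"claw":0},{"xyz":[-43,-45,0],"rot":[0,0,0],"claw":0},{"xyz":[-43,-45,0],"rot":[0,0,0],"claw":0},{"xyz":[-43,-45,0],"rot":[0,0,0],"claw":0},{"xyz":[-43,-45,0],"rot":[0,0,0],"claw":0}]'
python3 - <<'E'
from h import *
s=sensors.observe();print(np.array(s["joint_positions"]).round(1))
E
```

```text
t: 3.15
tcp_pos: [0.5171, -0.0148, 0.3043]
tool_rot: [[-0.94, 0.341, 0.001], [0.341, 0.94, 0.0], [-0.001, 0.001, -1.0]]
force: [0.9, 1.0, 0.5]
grip_width: 0.0001
[-31.8  10.1  29.9 113.4  -5.9  57.9  70.9]
```

```bash
python3 -m creep '[{"xyz":[0,0,0],"rot":[0,0,0.163],"claw":0},{"xyz":[0,0,0],"rot":[0,0,0.163],"claw":0},{"xyz":[0,0,0],"rot":[0,0,0.163],"claw":0},{"xyz":[0,0,0],"rot":[0,0,0.163],"claw":0},{"xyz":[0,0,0],"rot":[0,0,0.163],"claw":0},{"xyz":[0,0,0],"rot":[0,0,0.162],"claw":0},{"xyz":[-14,4,30],"rot":[0,0,0],"claw":0},{"xyz":[-15,5,35],"rot":[0,0,0],"claw":0},{"xyz":[0,0,35],"rot":[0,0,0],"claw":0},{"xyz":[0,0,15],"rot":[0,0,0],"claw":0},{"xyz":[0,0,0],"rot":[0,0,0],"claw":0}]'
python3 - <<'E'
from h import *
s=sensors.observe();print(np.array(s["joint_positions"]).round(1))
c=viewer.snapshot("scene");save(c,"s2.png",(220,150,420,300),4)
E
```

```text
t: 4.53
tcp_pos: [0.5321, -0.0388, 0.1887]
tool_rot: [[-0.244, 0.97, -0.001], [0.97, 0.244, -0.0], [-0.0, -0.001, -1.0]]
force: [0.2, -0.5, 0.6]
grip_width: 0.0
[-30.7  22.3  34.4 117.7 -17.6  45.1  28.4]
```

View pics/s2.png

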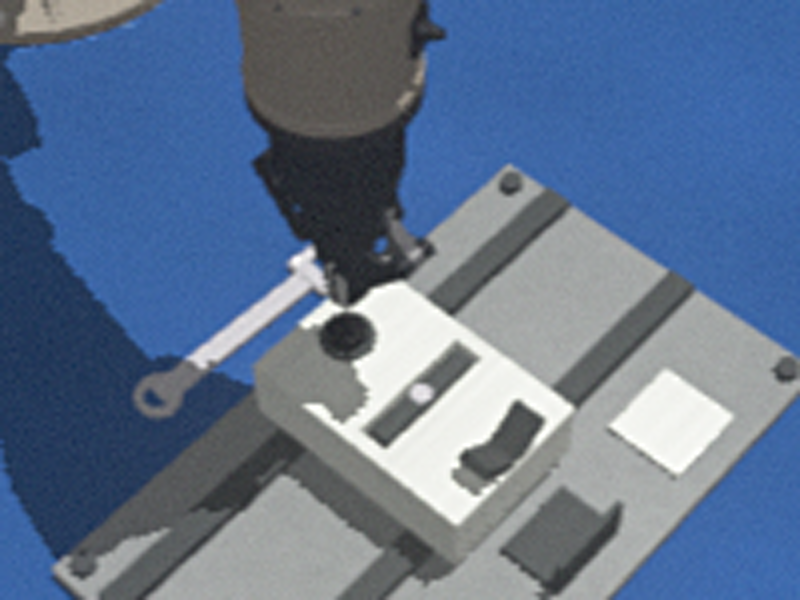

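The closed fingertips, at about (345,300) in the crop, are just above the button at (348,335). I'll press now.

```bash
python3 -m creep '[{"xyz":[0,0,14],"rot":[0,0,0],"claw":0},{"xyz":[0,0,12],"rot":[0,0,0],"claw":0},{"xyz":[0,0,4],"rot":[0,0,0],"claw":0},{"xyz":[0,0,3],"rot":[0,0,0],"claw":0},{"xyz":[0,0,2],"rot":[0,0,0],"claw":0},{"xyz":[0,0,0],"rot":[0,0,0],"claw":0},{"xyz":[0,0,0],"rot":[0,0,0],"claw":0}]'
```

```text
t: 5.45
tcp_pos: [0.5323, -0.0388, 0.154]
tool_rot: [[-0.243, 0.97, 0.0], [0.97, 0.243, 0.0], [0.0, 0.0, -1.0]]
force: [-2.2, 1.7, 2.2]
grip_width: 0.0002
```

```bash
python3 -m creep '[{"xyz":[0,0,1.5],"rot":[0,0,0],"claw":0},{"xyz":[0,0,0],"rot":[0,0,0],"claw":0}]'; python3 -m creep '[{"xyz":[0,0,-25],"rot":[0,0,0],"claw":0},{"xyz":[0,0,-35],"rot":[0,0,0],"claw":0.35},{"xyz":[0,0,0],"rot":[0,0,0],"claw":0.45},{"xyz":[0,0,0],"rot":[0,0,0],"claw":0.45}]'
python3 - <<'E'
from h import *
c=viewer.snapshot("scene");save(c,"s3.png",(220,150,420,300),4)
tips(c,["handle_mid","handle_tip","button_top"])
E
```

```text
t: 5.7
tcp_pos: [0.5324, -0.0389, 0.1526]
tool_rot: [[-0.243, 0.97, 0.0], [0.97, 0.243, 0.0], [0.0, 0.0, -1.0]]
force: [-2.2, 1.9, 8.5]
grip_width: -0.0003
t: 6.2
tcp_pos: [0.5322, -0.0387, 0.2121]
tool_rot: [[-0.244, 0.97, 0.0], [0.97, 0.244, 0.0], [0.0, 0.0, -1.0]]
force: [-1.2, 0.5, -0.7]
grip_width: 0.0383
handle_mid 0.5 [ 0.5932 -0.0264  0.0959]
handle_tip 0.61 [0.5861 0.0117 0.0925]
button_top 0.59 [ 0.5374 -0.0422  0.0884]
```

View pics/s3.png

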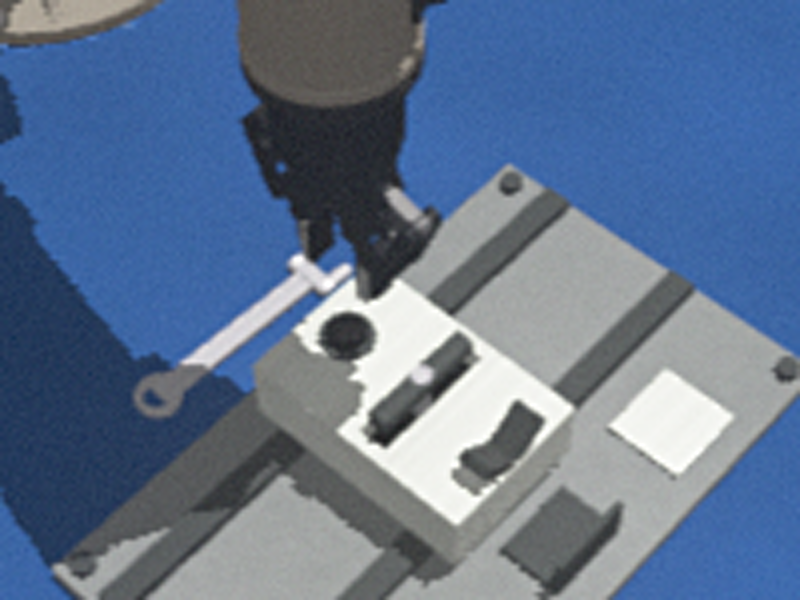

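The handle is up: the bar stands proud at (420,380) and the network puts its top at z 0.096. Next I'll straddle the bar and grip it.

```bash
python3 -m creep '[{"xyz":[0,30,0],"rot":[0,0,0],"claw":0.45},{"xyz":[-1.3,33.4,0],"rot":[0,0,0],"claw":0.45},{"xyz":[0,0,20],"rot":[0,0,0],"claw":0.45},{"xyz":[0,0,20],"rot":[0,0,0],"claw":0.45},{"xyz":[0,0,10],"rot":[0,0,0],"claw":0.45},{"xyz":[0,0,8],"rot":[0,0,0],"claw":0.45},{"xyz":[0,0,0],"rot":[0,0,0],"claw":0.45}]' && python3 -m creep '[{"xyz":[0,0,0],"rot":[0,0,0],"claw":0.3},{"xyz":[0,0,0],"rot":[0,0,0],"claw":0.2},{"xyz":[0,0,0],"rot":[0,0,0],"claw":0.1},{"xyz":[0,0,0],"rot":[0,0,0],"claw":0.1},{"xyz":[0,0,0],"rot":[0,0,0],"claw":0.1}]'
```

```text
t: 7.28
tcp_pos: [0.5938, -0.0248, 0.1541]
tool_rot: [[-0.243, 0.97, -0.001], [0.97, 0.243, -0.0], [0.0, -0.001, -1.0]]
force: [0.6, -0.9, 0.5]
grip_width: 0.0384
t: 7.9
tcp_pos: [0.5942, -0.0246, 0.1545]
tool_rot: [[-0.244, 0.97, 0.0], [0.97, 0.244, -0.0], [-0.0, 0.0, -1.0]]
force: [-1.2, 0.7, 3.4]
grip_width: 0.0142
```

```bash
python3 -m creep '[{"xyz":[0,0,0],"rot":[0,0,0.1],"claw":0.1},{"xyz":[0,0,0],"rot":[0,0,0.12],"claw":0.1},{"xyz":[0,0,0],"rot":[0,0,0.12],"claw":0.1},{"xyz":[0,0,0],"rot":[0,0,0.12],"claw":0.1},{"xyz":[0,0,0],"rot":[0,0,0],"claw":0.1}]'; python3 - <<'E'
from h import *
s=sensors.observe();print(s["force"],s["moment"],np.array(s["joint_positions"]).round(1))
E
```

```text
t: 8.52
tcp_pos: [0.5944, -0.0246, 0.1545]
tool_rot: [[0.212, 0.977, 0.001], [0.977, -0.212, -0.001], [-0.0, 0.001, -1.0]]
force: [1.1, 0.0, 2.8]
grip_width: 0.0144
[1.07376909 0.03363706 2.83519489] [-0.09701339 -0.26538921 -0.0979787 ] [-32.8  32.3  38.5 111.2 -27.5  45.9   8.8]
```

```bash
python3 -m creep '[{"xyz":[0,0,0],"rot":[0,0,0.13],"claw":0.1},{"xyz":[0,0,0],"rot":[0,0,0.13],"claw":0.1},{"xyz":[0,0,0],"rot":[0,0,0.13],"claw":0.1},{"xyz":[0,0,0],"rot":[0,0,0.13],"claw":0.1},{"xyz":[0,0,0],"rot":[0,0,0.13],"claw":0.1},{"xyz":[0,0,0],"rot":[0,0,0.13],"claw":0.1},{"xyz":[0,0,0],"rot":[0,0,0.13],"claw":0.1},{"xyz":[0,0,0],"rot":[0,0,0.12],"claw":0.1},{"xyz":[0,0,0],"rot":[0,0,0.09],"claw":0.1},{"xyz":[0,0,0],"rot":[0,0,0],"claw":0.1},{"xyz":[0,0,0],"rot":[0,0,0],"claw":0.1}]'; python3 - <<'E'
from h import *
s=sensors.observe();print(s["force"],s["moment"],np.array(s["joint_positions"]).round(1))
E
```

```text
t: 9.9
tcp_pos: [0.5948, -0.0252, 0.1547]
tool_rot: [[0.971, 0.237, 0.001], [0.237, -0.971, -0.001], [0.001, 0.001, -1.0]]
force: [4.3, -3.3, 2.3]
grip_width: 0.0144
[ 4.31972266 -3.34803617  2.32099365] [-0.85720947 -1.01951188 -0.02042292] [-42.9  39.4  54.7 111.7 -41.7  51.1 -42.6]
```

```bash
python3 -m creep '[{"xyz":[0,4,0],"rot":[0,0,0],"claw":0.1},{"xyz":[0,8,0],"rot":[0,0,0],"claw":0.1},{"xyz":[0,8,0],"rot":[0,0,0],"claw":0.1},{"xyz":[0,8,0],"rot":[0,0,0],"claw":0.1},{"xyz":[0,8,0],"rot":[0,0,0],"claw":0.1},{"xyz":[0,8,0],"rot":[0,0,0],"claw":0.1},{"xyz":[0,8,0],"rot":[0,0,0],"claw":0.1},{"xyz":[0,8,0],"rot":[0,0,0],"claw":0.1},{"xyz":[0,8,0],"rot":[0,0,0],"claw":0.1},{"xyz":[0,6,0],"rot":[0,0,0],"claw":0.1},{"xyz":[0,2,0],"rot":[0,0,0],"claw":0.1},{"xyz":[0,0,0],"rot":[0,0,0],"claw":0.1}]'; python3 - <<'E'
from h import *
s=sensors.observe();print(s["force"],s["moment"],np.array(s["joint_positions"]).round(1))
c=viewer.snapshot("scene");save(c,"s4.png",(240,200,400,320),5)
tips(c,["edge_right","line","handle_mid","bracket"])
E
```

```text
t: 11.4
tcp_pos: [0.613, -0.0974, 0.1545]
tool_rot: [[0.971, 0.238, 0.001], [0.238, -0.971, 0.002], [0.002, -0.002, -1.0]]
force: [6.4, 5.8, 3.3]
grip_width: 0.0141
[6.37988348 5.77343942 3.31936048] [ 1.2966853  -1.48457286 -0.11937378] [-34.2  40.9  53.3 108.3 -41.6  52.6 -36.7]
edge_right 0.74 [ 0.7015 -0.1315  0.0247]
line 0.79 [ 0.741  -0.1465  0.0173]
line 0.56 [ 0.4446 -0.0782 -0.0031]
handle_mid 0.44 [ 0.6135 -0.0969  0.0955]
bracket 0.84 [0.6981 0.0053 0.0126]
```

View pics/s4.png

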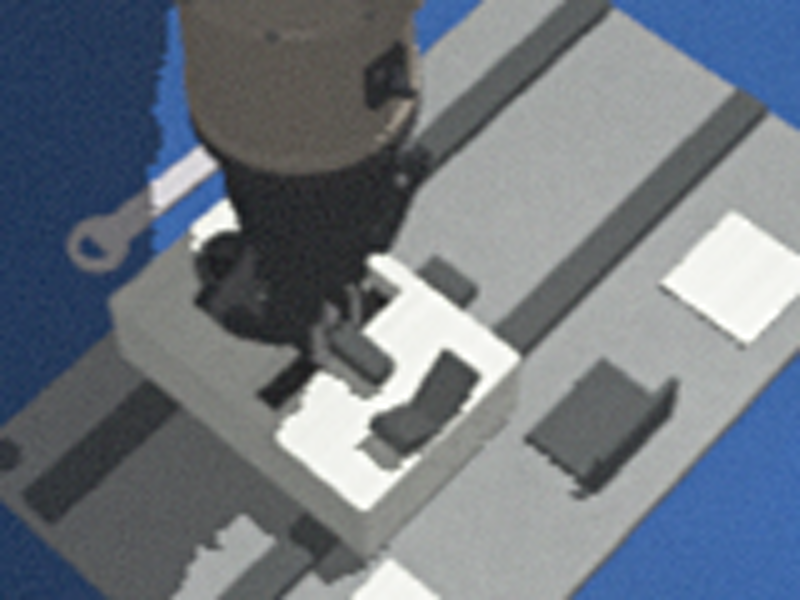

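The carriage follows the handle: its near lower corner is around (360,560), and the line plate is cut off at the bottom of the crop. I need a close-up of the corner and the line.

```bash
python3 - <<'E'
from h import *
c=viewer.snapshot("scene");save(c,"s5.png",(275,275,355,350),8)
c2=viewer.snapshot("top");save(c2,"t5.png",(335,160,395,215),10)
E
```

```text
(no output)
```

View pics/s5.png

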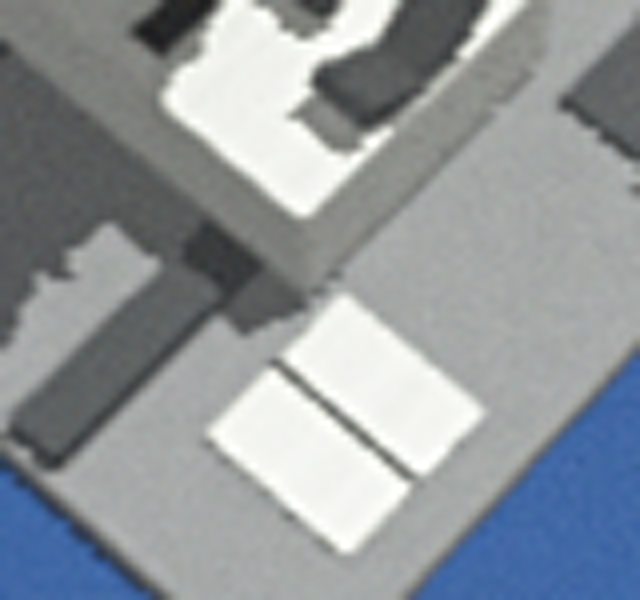

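View pics/t5.png

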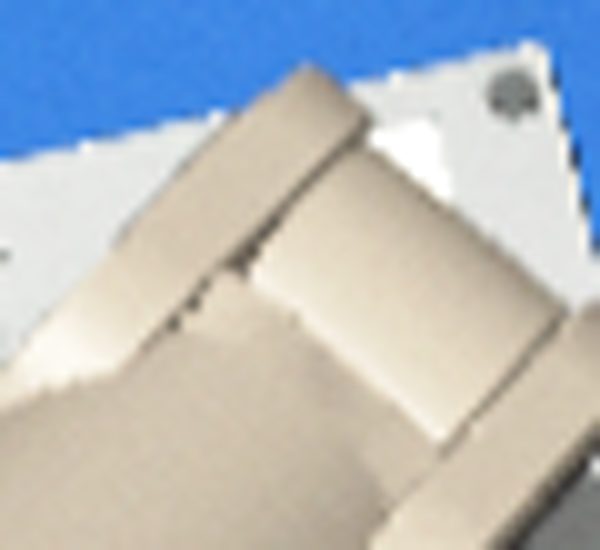

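In the close-up, the scribed line runs (278,362)–(413,477). The carriage's top corner is at (306,217) and its lower corner is near (305,292). The arm hides the line in the top view.

```bash
python3 - <<'E'
from h import *
c=viewer.snapshot("scene")
P=lambda x,y,z:at(275+x/8-.45,275+y/8-.45,z,c)[:2]
a,b=P(278,362,.016),P(413,477,.016)
pl=[P(346,293,.016),P(485,411,.016),P(349,555,.016),P(208,435,.016)]
print("plate sides",[np.linalg.norm(pl[i]-pl[i-1]).round(4) for i in range(4)],"line len",np.linalg.norm(a-b))
print("yaws: line",np.degrees(np.arctan2(*(b-a)[::-1])), "plate",np.degrees(np.arctan2(*(pl[1]-pl[0])[::-1])),np.degrees(np.arctan2(*(pl[2]-pl[3])[::-1])))
th=np.radians(14.2);ey=np.array([-np.sin(th),np.cos(th)])
for q,z in[((306,217),.075),((305,292),.023)]:
    p=P(*q,z);print(p,"remaining mm",(p-(a+b)/2)@ey*1000)
print("line mid",(a+b)/2)
E
```

```text
plate sides [np.float64(0.0604), np.float64(0.0558), np.float64(0.0592), np.float64(0.0553)] line len 0.053668398574056114
yaws: line 14.612987729471183 plate 14.07785449084294 15.28447076008159
[ 0.7012313  -0.13124611] remaining mm 20.117310996327795
[ 0.69993238 -0.13229222] remaining mm 19.42180134967565
line mid [ 0.73761513 -0.14279095]
```

```bash
python3 -m creep '[{"xyz":[0,3,0],"rot":[0,0,0],"claw":0.1},{"xyz":[0,5,0],"rot":[0,0,0],"claw":0.1},{"xyz":[0,5,0],"rot":[0,0,0],"claw":0.1},{"xyz":[0,4,0],"rot":[0,0,0],"claw":0.1},{"xyz":[0,1.5,0],"rot":[0,0,0],"claw":0.1},{"xyz":[0,0,0],"rot":[0,0,0],"claw":0.1},{"xyz":[0,0,0],"rot":[0,0,0],"claw":0.1}]'; python3 - <<'E'
from h import *
c=viewer.snapshot("scene");save(c,"s6.png",(275,275,355,350),8)
tips(c,["edge_right","line","handle_mid","handle_tip"])
E
```

```text
t: 12.68
tcp_pos: [0.6175, -0.1151, 0.1546]
tool_rot: [[0.971, 0.238, 0.002], [0.238, -0.971, 0.002], [0.002, -0.002, -1.0]]
force: [6.7, 7.1, 2.7]
grip_width: 0.0143
edge_right 0.76 [ 0.7053 -0.1481  0.0253]
edge_right 0.61 [ 0.5598 -0.1317  0.0915]
line 0.8 [ 0.7391 -0.1435  0.016 ]
handle_mid 0.7 [ 0.6163 -0.1167  0.0939]
handle_tip 0.41 [ 0.6594 -0.1092  0.0919]
handle_tip 0.3 [ 0.565  -0.0357  0.0007]
```

View pics/s6.png

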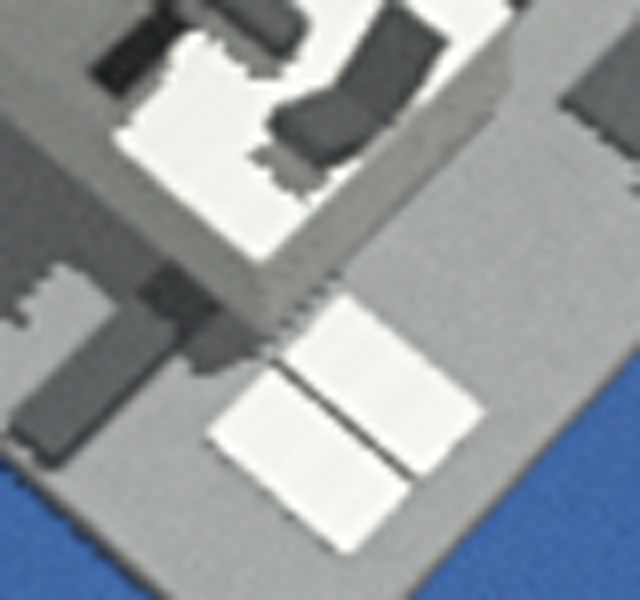

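The top corner is now at about (263,262), the lower corner at about (263,337), and the line end at (278,362), so it is nearly level.

```bash
python3 - <<'E'
from h import *
c=viewer.snapshot("scene")
P=lambda x,y,z:at(275+x/8-.45,275+y/8-.45,z,c)[:2]
m=(P(278,362,.016)+P(413,477,.016))/2
th=np.radians(14.4);ey=np.array([-np.sin(th),np.cos(th)])
for q,z in[((263,262),.075),((263,337),.023)]:
    p=P(*q,z);print(p,"remaining mm",(p-m)@ey*1000)
# sub-pixel: line as seen and predicted endface pixel
s=sensors.observe();t=np.array(s["tcp_pos"])[:2]
print("from TCP: remaining",(t-.055*ey-m)@ey*1000)
E
```

```text
[ 0.70626998 -0.14900391] remaining mm 1.7774525215369212
[ 0.7051931  -0.15045981] remaining mm 0.6351018114049859
from TCP: remaining 1.7175675089522229
```

```bash
python3 -m creep '[{"xyz":[0,1.3,0],"rot":[0,0,0],"claw":0.1},{"xyz":[0,0,0],"rot":[0,0,0],"claw":0.1},{"xyz":[0,0,0],"rot":[0,0,0],"claw":0.1}]'; python3 -m creep '[{"xyz":[0,0,0],"rot":[0,0,0],"claw":0.3},{"xyz":[0,0,0],"rot":[0,0,0],"claw":0.5},{"xyz":[0,0,0],"rot":[0,0,0],"claw":0.5},{"xyz":[0,0,-15],"rot":[0,0,0],"claw":0.5},{"xyz":[0,0,-40],"rot":[0,0,0],"claw":0.5},{"xyz":[0,0,-50],"rot":[0,0,0],"claw":0.5},{"xyz":[-50,0,-20],"rot":[0,0,0],"claw":0.5},{"xyz":[-60,0,0],"rot":[0,0,0],"claw":0.5},{"xyz":[-60,0,0],"rot":[0,0,0],"claw":0.5},{"xyz":[0,0,0],"rot":[0,0,0],"claw":0.5},{"xyz":[0,0,0],"rot":[0,0,0],"claw":0.5}]'
python3 - <<'E'
from h import *
c=viewer.snapshot("scene");save(c,"s7.png",(265,255,365,330),8)
tips(c,["edge_right","line","handle_mid","handle_tip","bracket","wrench"])
c=viewer.snapshot("top");save(c,"t7.png",(330,160,400,230),8)
E
```

```text
t: 13.35
tcp_pos: [0.6177, -0.1162, 0.1545]
tool_rot: [[0.971, 0.238, 0.001], [0.238, -0.971, 0.002], [0.002, -0.002, -1.0]]
force: [5.7, 7.3, 2.7]
grip_width: 0.0142
t: 14.72
tcp_pos: [0.4518, -0.1575, 0.2801]
tool_rot: [[0.972, 0.235, 0.001], [0.235, -0.972, 0.001], [0.002, -0.001, -1.0]]
force: [0.4, 0.1, -0.3]
grip_width: 0.0427
edge_right 0.96 [ 0.7044 -0.1501  0.0262]
line 0.9 [ 0.7402 -0.146   0.0152]
line 0.25 [ 0.5672 -0.0364  0.0022]
handle_mid 0.8 [ 0.6162 -0.1178  0.0946]
handle_tip 0.6 [ 0.6614 -0.1111  0.0916]
bracket 0.66 [0.6976 0.0041 0.012 ]
wrench 0.81 [ 0.4474 -0.0732 -0.0029]
wrench 0.63 [0.7042 0.0043 0.012 ]
```

View pics/s7.png

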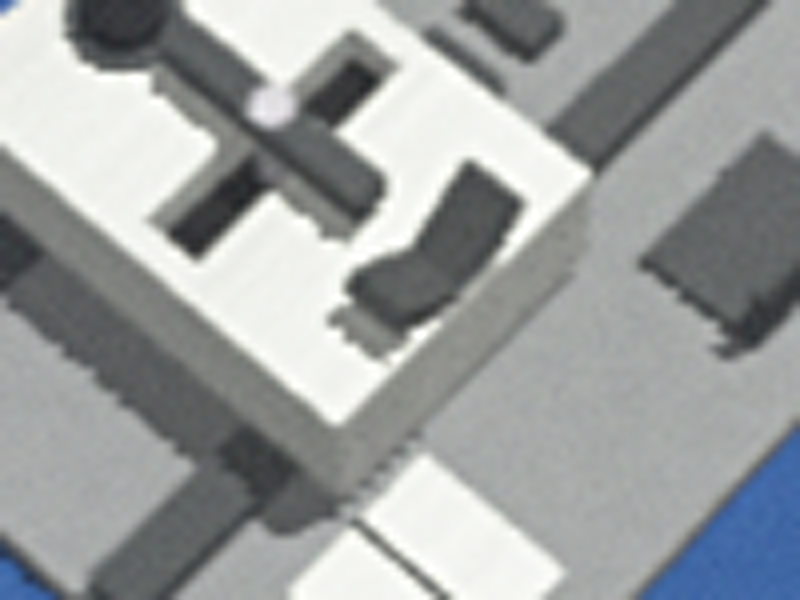

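View pics/t7.png

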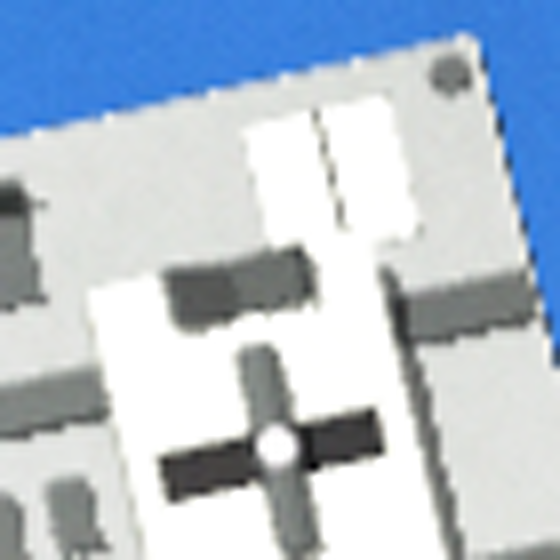

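Both views show the handle crosswise to its slot and up. In the scene crop the top corner is at (340,425) and the line starts at (352,520). In the top crop the line runs (315,110)–(342,225), with the hub at (278,446) and the carriage's left edge from (92,290).

```bash
python3 - <<'E'
from h import *
th=np.radians(14.4);ey=np.array([-np.sin(th),np.cos(th)])
c=viewer.snapshot("scene")
P=lambda x,y,z:at(265+x/8-.45,255+y/8-.45,z,c)[:2]
l=P(354,520,.016);l2=P(440,593,.016);print("line",l@ey,l2@ey)
m5=at(275+345.5/8-.45,275+419.5/8-.45,.016,c)[:2]@ey
for q,z in[((340,425),.075),((342,495),.023)]:print("scene rem",(P(*q,z)@ey-m5)*1000)
print("scene hub rem",(P(272,103,.097)@ey-.055-m5)*1000)
c=viewer.snapshot("top")
P=lambda x,y,z:at(330+x/8-.45,160+y/8-.45,z,c)[:2]
m=(P(315,110,.016)+P(342,225,.016))/2@ey
print("line top",m,"scene",m5)
print("top hub rem",(P(278,446,.097)@ey-.055-m)*1000)
print("top left-edge rem",(P(92,290,.075)@ey-.11-m)*1000,(P(150,560,.075)@ey-.11-m)*1000)
# shared depth-based check: deprojected top surface corner extents
E
```

```text
line -0.322174374941775 -0.3219843772985555
scene rem 0.532671385420791
scene rem 0.9007875054153347
scene hub rem 0.12243742812151348
line top -0.3194337118470985 scene -0.32174290895368585
top hub rem -0.36257521203136855
top left-edge rem -1.467372250313126 0.34736070526669716
```

All estimates agree within about 1.5 mm, so I'm handing the job in.

```bash
python3 -c "
from workcell import sign_off,sensors
print(sensors.observe()['force']);print(sign_off())"
```

```text
[-0.37113616  0.05886924  0.90241799]
the job is handed in; nothing more can be done
None
```

The carriage is set to the scribed line and the job was handed in at about 15 s of the 64 s allowed. No verdict is reported, so success rests on my own checks below.

- **Unlocking:** I pressed the button with closed fingers and the T-handle popped up; the network put its top at z 0.096 m. I then gripped the bar and turned it about 1.58 rad clockwise.
- **Moving the carriage:** I did not push on its end face. I drew it by the gripped handle about 94 mm along the rails towards −y, then let go and backed away.
- **Last checks, position:** both cameras place the leading face within about 1.5 mm of the line, against a tolerance of 3 mm. The readings ran from −1.5 to +0.9 mm, and most were within ±1 mm. The two cameras differ by about 2.3 mm on the line's absolute position, so I measured each offset within a single camera's picture.
- **Last checks, handle and loose items:** the handle is up and crosswise to its slot. The bracket and wrench were found where they started, to within a few mm. I did not re-measure the hammer and brush, but the arm never went down near them.
- **Forces:** the highest reading at the end of any move was about 10 N, and about 1 N, sensor noise, at hand-in.

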